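# Bring the mixing drum's filling neck to the top

### The arm

A 6-joint arm with a two-finger parallel gripper is mounted at the origin on a cart in front of the work surface, level with it; the furniture and walls round the work are solid. World frame = base frame: x ahead of the robot, y to its left, z up, the work surface at z = 0. Lengths are in m, angles in rad, forces in N, time in s.
With the tool pointing down it reaches from about 0.325 to 0.9 m from the base axis. Payload 6.1 kg.
Tool frame: the origin (TCP) lies midway between the tips of the shut fingers; the grasp point (between the pads) lies 19 mm behind it; y points along the fingers, x is the direction in which the jaws open and shut, and the axes are right-handed (so a half turn about y gives the same grasp; the last joint's range is limited). The gripper opens to 85 mm and grips with 20 to 120 N. Pads are 22 mm wide; open, the fingers measure 114 mm over their backs; the gripper's body (76 mm by 85 mm) begins 54 mm behind the grasp point. The pads swing forward as they close: fully open they stand 13 mm farther back than shut.
Start: joints at [-1.25, 0.22, 1.526, -0, 1.395, -0.126], TCP at [0.27, -0.564, 0.231] pointing down, gripper open.
Joint ranges: [-2.98, 2.98], [-0.91, 2.08], [0.09, 2.57], [-1.24, 4.39], [0.2, 2.65], [-2.68, 2.68]. Speed limits (rad/s): [2.57, 2.57, 3.01, 3.14, 3.14, 3.14].

### API

Orientations are given as a 3x3 rotation matrix whose columns are the frame's x, y, z axes.
In Python, from cell import robot gives the robot as it stands.
- The arm moves only by the tool play_rows, never from a script. Its arguments are lists of equal length, an entry for each row: "linear": the shift along the world's x, y, z in m, a list of three; "dr": the turn, a rotation vector about the world's x, y, z in degrees, a list of three; "grip": the opening, from 0 (shut) to 1 (fully open). In form: {"linear": [[tx, ty, tz], ...], "dr": [[rx, ry, rz], ...], "grip": [grip, ...]}. A call has 1 to 20 rows; each row is the pose to reach, as a shift and turn from the pose commanded when the call began; what a row does not reach only later rows make up. A row lasts 1/8 s, in which the tool goes at most 62.5 mm and 10.7 degrees, less where a joint would pass 70% of its speed; a pose out of reach is approached as far as the arm can. A call with a gripper value outside its range is refused whole. The fingers move at their own pace and stop on an object; "newtons" is the grip in N (left out, the last holds). Time passes only in rows, so rows that repeat a pose let the fingers close. It gives the time, the measured TCP pose, the force and the opening at its end, in the units of the state.
- robot.read_state(): the state, without advancing time (a new reading comes with each control period).
- robot.grab_frame(name): name is "side" or "top"; returns a dict with "img" (420x560x3 uint8, blue, green, red), "vertical_fov" (degrees; the focal length in pixels is half the picture's height over the tangent of half this angle, whatever the lens; pixels are square), "cx", "cy" (the principal point, pixels), "dist_coeffs" ([k1, k2, p1, p2, k3] as OpenCV has them; the pictures are not rectified), "R" (3x3) and "t" (3): a world point X has camera coordinates R X + t. Camera axes: x right, y down, z forward; pixel columns grow to the right and rows downward; lengths in m; the calibration is good to about 2 mm. A picture is of the moment at which its call begins. There is no depth.
- robot.close_job(): hands the job in, once; it reports no verdict.
The state is a dict: "clock": time; "joint_positions": joint angles; "qvel": joint speeds; "tau": joint torques, N m; "position": TCP position; "tcp_rot": TCP orientation; "contact_force": force on the tool from outside, world axes, zero at the start; "ft_torque": the same for the moment, N m; "finger_gap": opening from 0.0 (shut) to 1.0 (fully open).
Only numpy, scipy, OpenCV 4.12 (cv2) and the standard library are available. Lean on these libraries where they do the work, as an engineer would, in place of code of your own. Each camera call takes 0.05 s, during which the arm holds its last target.

### The job

The small mixing drum on its stand has to be refilled: turn it by pushing its spokes one after the other with the fingertips, until its filling neck points straight up, and leave it standing so. Do not touch the neck itself, which must stay clean, and leave the stand and everything round it where they are; nothing is to be picked up.

Things in the scene. Friction and masses are not known exactly. Their poses are not given: they have to be found in the camera images.
- stand: Loose, heavy (3 kg) stand on rubber feet: an aluminium tray 110 x 220 mm, 16 mm high, with two grey uprights (28 mm wide at the top, inner faces 72 mm apart) whose bearings, 36 mm across, reach 148 mm above the worktop and carry the drum between them. Origin: centre of its underside on the worktop. Its x axis runs along the drum's axle (away from the robot at yaw 0), y lies level in the plane in which the drum turns, z up.
- axle (a point): Centre of the drum, on its level axle, 130 mm above the stand's origin. The drum is a closed steel disc, 90 mm diameter, 34 mm thick.
- drum (a joint): Angle of the drum about the stand's +x axis, rad. 0 (or any full turn) = neck straight up; +pi/2 = neck points along the stand's -y; -pi/2 = along its +y; pi = down. It turns freely without end both ways, stops at once when no longer pushed (rubbing moment 0.2 N m, that is 2.5 N at 80 mm from the axle) and stays where it is left.
- spokes: The five spokes of the drum: straight round rods, 12 mm thick, grey sleeve on the outer half, standing out radially from the drum's rim to 95 mm from the axle, all in the middle plane of the drum. Counting the neck they are spaced evenly: the spokes stand at 60, 120, 180, 240 and 300 degrees from the neck. Origin on the axle at the drum's centre, z axis towards the neck, x axis along the axle; turns with the drum.
- filling_neck: The filling neck: a thicker, shorter open steel pipe, 22 mm thick with a 28 mm lip, that stands out from the rim in the sixth place, to 84 mm from the axle. Origin on the axle at the drum's centre, z axis along the neck (outwards), x axis along the axle. Not to be touched.
- flask: Bystander: conical glass flask, 64 mm wide, 105 mm high; loose, stands near the drum, stays where it is. Origin: centre of its underside.
- beaker: Bystander: small glass beaker, 50 mm wide, 58 mm high; loose, stands near the drum, stays where it is. Origin: centre of its underside.
- vial_a: Bystander: small capped vial, 12 mm wide, 34 mm high; loose, stands near the drum, stays where it is. Origin: centre of its underside.
- vial_b: Bystander: small capped vial, 12 mm wide, 34 mm high; loose, stands near the drum, stays where it is. Origin: centre of its underside.
- petri: Bystander: flat round glass dish, 64 mm wide, 13 mm high; loose, stands near the drum, stays where it is. Origin: centre of its underside.
- bottle: Bystander: brown bottle with black cap, 57 mm wide, 111 mm high; loose, stands near the drum, stays where it is. Origin: centre of its underside.
- timer: Bystander: flat bench timer, 62 x 66 mm, 16 mm high, loose. Origin: centre of its underside.

How it is judged:
By the outcome, as a careful person would: the job done as asked, in the order asked, and still so for the second after the job is handed in, with the robot touching nothing.
It also fails if it takes over 54 s, if anything falls off the work surface, if the arm or the gripper's body presses on something with over 40 N, if the wrist force passes 120 N, or if a joint passes its speed limit or range.

## Working session

There is one attempt and no reset: what is moved stays moved. The work goes in short steps, Python scripts to look and compute and a tool call to move; the robot and the scene stay as the last step left them, time stands still between calls to the robot, and variables do not carry over. Pictures are saved under pics/ and viewed, and the job is handed in when it is done.

Besides the shell and the picture viewer there is one more tool, called after ">>>" as name(argument=value, ...) on one line, values as JSON. play_rows: Moves the arm, as the interface text tells. Its arguments: {"type":"object","properties":{"linear":{"type":"array","items":{"type":"array","items":{"type":"number"}}},"dr":{"type":"array","items":{"type":"array","items":{"type":"number"}}},"grip":{"type":"array","items":{"type":"number"}},"newtons":{"type":"number"}},"required":["linear","dr","grip"]}

```bash
mkdir -p pics; ls; python3 - <<'E'
from cell import robot
import cv2
s=robot.read_state(); print(s)
for n in("side","top"):
    f=robot.grab_frame(n); cv2.imwrite(f"pics/{n}0.png",f["img"]); print({k:v for k,v in f.items() if k!="img"})
E
```

```text
pics
{'clock': 0.0, 'joint_positions': array([-1.25016968e+00,  2.21275590e-01,  1.52762546e+00,  8.76090575e-06,
        1.39469640e+00, -1.26078718e-01]), 'qvel': array([-7.62331288e-04,  6.89037569e-04,  4.42301691e-04, -2.55428513e-03,
        9.92751338e-05, -6.57627887e-04]), 'tau': array([-1.87363432e-03, -4.96898746e+01, -3.89402103e+01, -4.07779971e-04,
        1.11028732e-02, -1.64000414e-05]), 'position': array([ 0.269814  , -0.56307951,  0.23016101]), 'tcp_rot': array([[ 4.31994522e-01, -6.23650066e-04,  9.01876014e-01],
       [-9.01874039e-01,  1.90535142e-03,  4.31994893e-01],
       [-1.98780439e-03, -9.99997990e-01,  2.60647571e-04]]), 'contact_force': array([-0.15258174, -0.56830577, -0.14270469]), 'ft_torque': array([-0.01482041,  0.01365042,  0.01519624]), 'finger_gap': 0.9991637827978154}
{'vertical_fov': 49.61284249981092, 'cx': 287.70699878196484, 'cy': 210.61342884838436, 'dist_coeffs': array([-0.12994012,  0.        ,  0.        ,  0.        ,  0.        ]), 'R': array([[ 0.99720667, -0.07072922, -0.02400496],
       [-0.05606558, -0.49646906, -0.86624196],
       [ 0.0493509 ,  0.86516811, -0.49904773]]), 't': array([-0.52463923,  0.1079892 ,  1.02379869])}
{'vertical_fov': 54.12289330674997, 'cx': 273.2220470883678, 'cy': 206.80758013480286, 'dist_coeffs': array([-0.02659113,  0.        ,  0.        ,  0.        ,  0.        ]), 'R': array([[ 0.0849087 , -0.99637498,  0.00523591],
       [-0.97597291, -0.08422609, -0.20095485],
       [ 0.20066738,  0.0119527 , -0.97958651]]), 't': array([-0.0703105 ,  0.57308957,  1.05233883])}
```

View pics/side0.png

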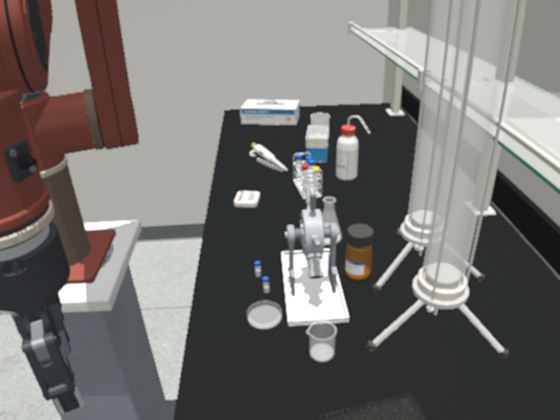

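View pics/top0.png

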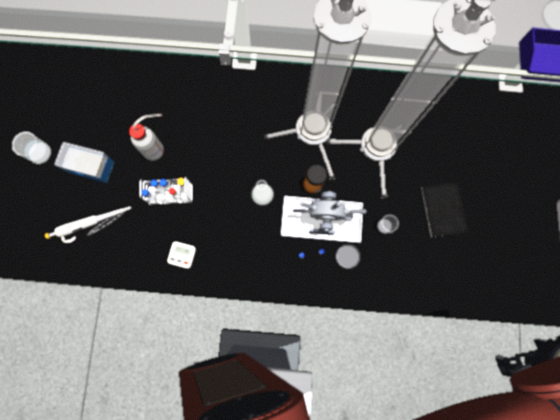

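```bash
python3 - <<'E'
import cv2
i=cv2.imread("pics/side0.png")[170:350,235:395]; cv2.imwrite("pics/s0c.png",cv2.resize(i,None,fx=3.3,fy=3.3,interpolation=cv2.INTER_CUBIC))
i=cv2.imread("pics/top0.png")[150:280,240:410]; cv2.imwrite("pics/t0c.png",cv2.resize(i,None,fx=4.5,fy=4.5,interpolation=cv2.INTER_CUBIC))
E
```

```text
(no output)
```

View pics/s0c.png

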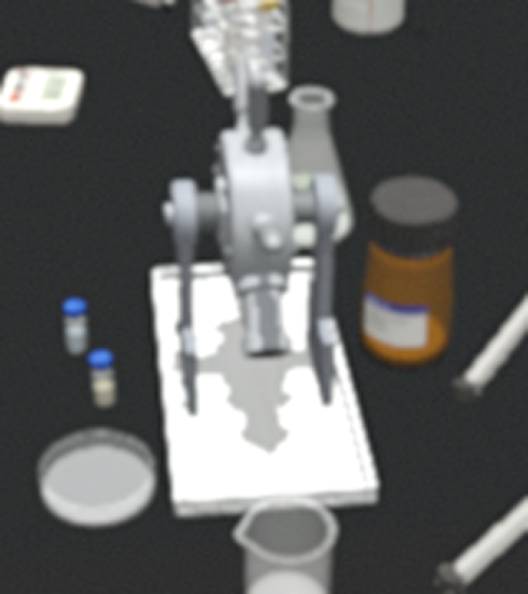

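View pics/t0c.png

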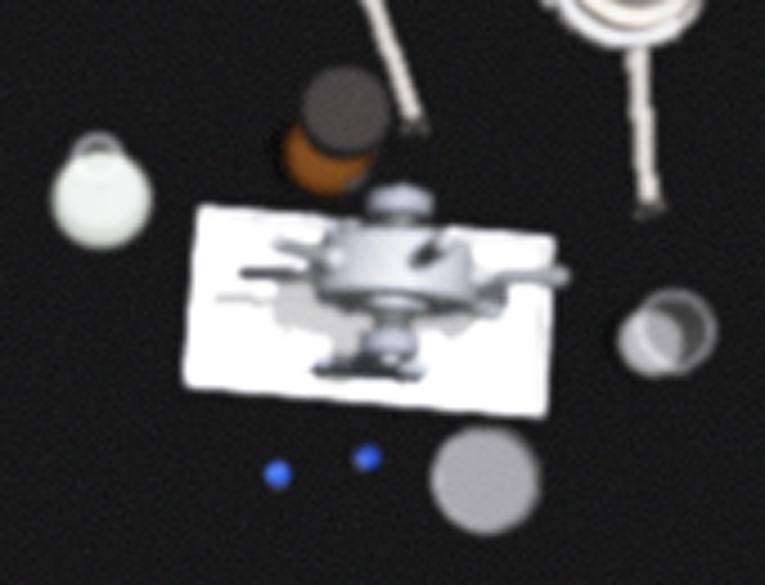

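```bash
cat > h.py <<'E'
import numpy as np, cv2
from cell import robot
def cam(f):
    H,W=f["img"].shape[:2]; fl=H/2/np.tan(np.radians(f["vertical_fov"]/2))
    return np.array([[fl,0,f["cx"]],[0,fl,f["cy"]],[0,0,1]]),f["dist_coeffs"],f["R"],f["t"]
def proj(f,X):
    K,d,R,t=cam(f); return cv2.projectPoints(np.asarray(X,float).reshape(-1,3),cv2.Rodrigues(R)[0],t,K,d)[0].reshape(-1,2)
def unproj(f,uv,z):
    K,d,R,t=cam(f); p=cv2.undistortPoints(np.asarray(uv,float).reshape(-1,1,2),K,d).reshape(-1,2)
    D=np.c_[p,np.ones(len(p))]@R; C=-R.T@t; return C+D*((z-C[2])/D[:,2])[:,None]
def S(st,P):  # stand -> world; st=(x,y,yaw)
    c,s=np.cos(st[2]),np.sin(st[2]); P=np.asarray(P,float).reshape(-1,3)
    return P@np.array([[c,-s,0],[s,c,0],[0,0,1]]).T+[st[0],st[1],0]
def rad(a,r,x=0):  # point at angle a about +x, 0=up, +90=-y
    return [x,-r*np.sin(a),0.13+r*np.cos(a)]
def overlay(f,st,a,scale,box):
    x0,y0,x1,y1=box
    im=cv2.resize(f["img"][y0:y1,x0:x1],None,fx=scale,fy=scale,interpolation=cv2.INTER_CUBIC)
    def ln(A,B,c):
        p=(proj(f,S(st,[A,B]))-[x0,y0]+.5)*scale
        cv2.line(im,tuple(int(v) for v in p[0]),tuple(int(v) for v in p[1]),c,1,cv2.LINE_AA)
    for k in range(6):
        b=a+k*np.pi/3; ln(rad(b,.045),rad(b,.084 if k==0 else .095),(0,0,255) if k==0 else (0,255,0))
    for sx in(-1,1):
        for k in range(36): ln(rad(k/18*np.pi,.045,sx*.017),rad((k+1)/18*np.pi,.045,sx*.017),(255,128,0))
    q=[(sx*.055,sy*.11,.016) for sx,sy in((1,1),(1,-1),(-1,-1),(-1,1))]
    for i in range(4): ln(q[i],q[(i+1)%4],(255,0,255))
    return im
E
python3 - <<'E'
from h import *
from scipy.optimize import least_squares
ft=robot.grab_frame("top"); fs=robot.grab_frame("side")
ct=np.array([(200,207),(553,237),(545,415),(185,385)])/4.5+[240,150]
cs=np.array([(152,270),(177,502),(376,488)])/3.3+[235,170]
print(unproj(ft,ct,.016)); print(unproj(fs,cs,.016))
# order: top img TL=(+x,+y),TR=(+x,-y),BR=(-x,-y),BL=(-x,+y); side: (-x,+y),(-x,-y),(+x,-y)
q=lambda s:np.array([(a*.055,b*.11,.016) for a,b in s])
def r(st): return np.r_[(proj(ft,S(st,q([(1,1),(1,-1),(-1,-1),(-1,1)])))-ct).ravel(),(proj(fs,S(st,q([(-1,1),(-1,-1),(1,-1)])))-cs).ravel()]
o=least_squares(r,[.5,0,0]); print(o.x,np.round(o.fun,1))
np.save("st.npy",o.x)
for nm,uv,z in [("flask",(100,205),0),("bottle",(325,160),0),("beaker",(650,345),0),("petri",(485,480),.013),("va",(278,475),.034),("vb",(368,457),.034)]:
    print(nm,unproj(ft,[np.array(uv)/4.5+[240,150]],z).round(3))
for a in (100,120,140):
    cv2.imwrite(f"pics/o{a}.png",np.hstack([overlay(fs,o.x,np.radians(a),3.3,(270,170,370,320)),overlay(ft,o.x,np.radians(a),4,(275,180,375,260))[:495].copy() if 0 else cv2.copyMakeBorder(overlay(ft,o.x,np.radians(a),4,(275,180,375,260)),0,495-320,0,0,0)]))
E
```

```text
[[ 0.61943588 -0.04949154  0.016     ]
 [ 0.61929746 -0.2714841   0.016     ]
 [ 0.50696089 -0.27121844  0.016     ]
 [ 0.50661239 -0.04922802  0.016     ]]
[[ 0.5082846  -0.05020843  0.016     ]
 [ 0.50900368 -0.27012684  0.016     ]
 [ 0.61819921 -0.27036321  0.016     ]]
[ 0.56329799 -0.16030059  0.0010078 ] [ 0.2  0.5 -0.5  0.3 -0.3 -0.5  0.5 -0.5 -0.   0.  -0.3  0.1  0.1 -0.1]
flask [[0.619 0.014 0.   ]]
bottle [[ 0.661 -0.127  0.   ]]
beaker [[ 0.559 -0.339  0.   ]]
petri [[ 0.464 -0.237  0.013]]
va [[ 0.455 -0.109  0.034]]
vb [[ 0.47  -0.162  0.034]]
```

View pics/o120.png

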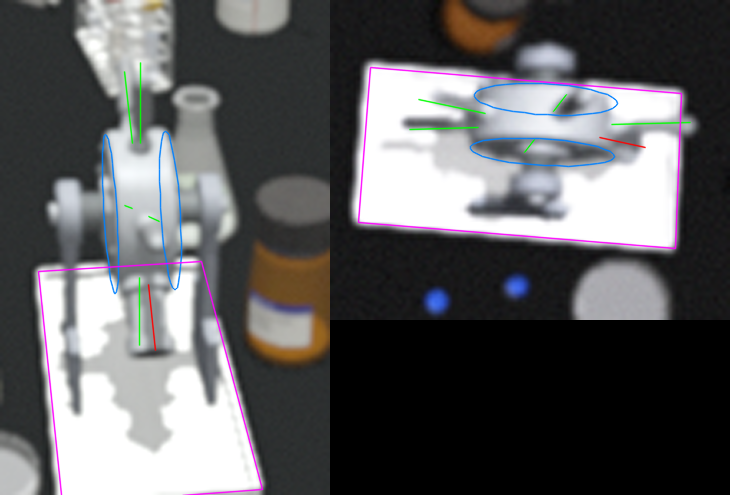

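```bash
python3 - <<'E'
from h import *
ft=robot.grab_frame("top"); fs=robot.grab_frame("side");st=np.load("st.npy")
rows=[]
for g in ((None,125,130),(135,140,145)):
    rows.append(np.hstack([overlay(fs,st,np.radians(a),3,(285,180,350,280)) if a else cv2.resize(fs["img"][180:280,285:350],None,fx=3,fy=3,interpolation=cv2.INTER_CUBIC) for a in g]))
cv2.imwrite("pics/cmp.png",np.vstack(rows))
rows=[]
for g in ((None,125,130),(135,140,145)):
    rows.append(np.hstack([overlay(ft,st,np.radians(a),3,(285,185,370,240)) if a else cv2.resize(ft["img"][185:240,285:370],None,fx=3,fy=3,interpolation=cv2.INTER_CUBIC) for a in g]))
cv2.imwrite("pics/cmpt.png",np.vstack(rows))
E
```

```text
(no output)
```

View pics/cmp.png

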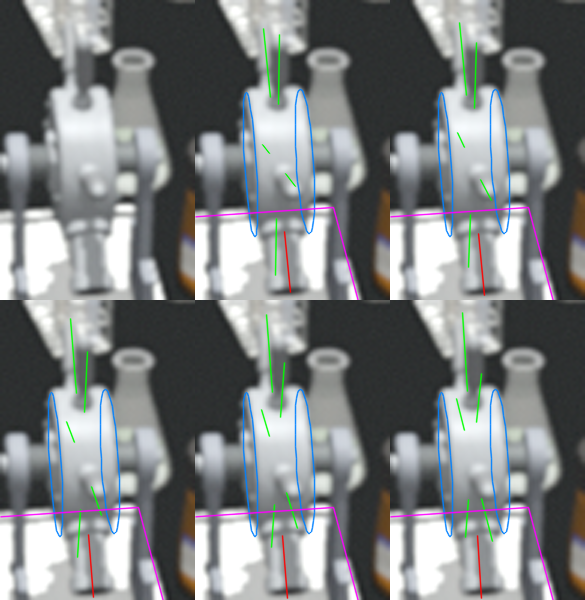

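View pics/cmpt.png

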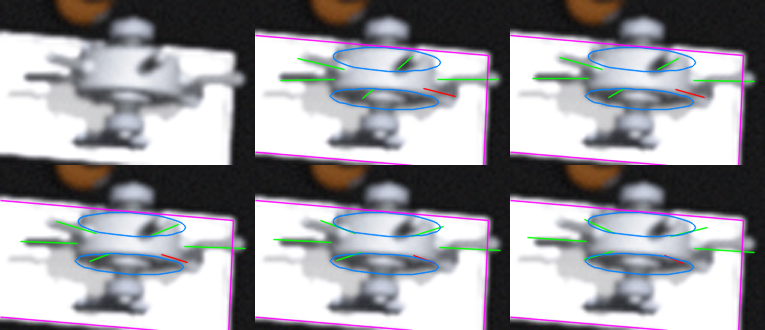

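```bash
python3 - <<'E'
from h import *
from scipy.optimize import least_squares
ft=robot.grab_frame("top"); fs=robot.grab_frame("side");st=np.load("st.npy")
T=[(65,(237,77)),(245,(30,77)),(305,(54,60))]
Sd=[(65,(97,187)),(5,(84,42)),(125,(91,286))]
def r(p):
    a,dx,dy,dz=p; e=[]
    for L,f,o in((T,ft,(285,185)),(Sd,fs,(285,180))):
        for k,uv in L:
            X=S(st,rad(a+np.radians(k-125),.084 if k==125 else .095))[0]+[dx,dy,dz]
            e+=list(proj(f,X)[0]-(np.array(uv)/3-.3+o))
    return e+[dx*200,dy*200,dz*200]
o=least_squares(r,[2.2,0,0,0]); print(np.degrees(o.x[0]),o.x,np.round(o.fun,1))
E
```

```text
127.96071099366873 [ 2.23333572e+00 -1.07442646e-03 -9.21551449e-04  2.86924159e-03] [ 2.8  1.1 -1.9  0.7 -2.4 -0.7  0.7  1.3 -0.2 -2.4  0.6  1.8 -0.2 -0.2
  0.6]
```

>>> play_rows(linear=[[0.02,0.03,0.04],[0.06,0.08,0.09],[0.1,0.13,0.1],[0.14,0.18,0.1],[0.18,0.23,0.1],[0.22,0.28,0.1],[0.26,0.33,0.1],[0.293,0.366,0.1],[0.293,0.366,0.1],[0.293,0.366,0.1]], dr=[[0,0,8],[0,0,16],[0,0,24],[0,0,32],[0,0,40],[0,0,48],[0,0,56],[0,0,64.4],[0,0,64.4],[0,0,64.4]], grip=[0,0,0,0,0,0,0,0,0,0])

```text
clock: 1.65
position: [0.5631, -0.1972, 0.3311]
tcp_rot: [[1.0, -0.001, -0.001], [0.001, -0.0, 1.0], [-0.001, -1.0, -0.0]]
contact_force: [0.9, 0.0, 0.0]
finger_gap: 0.001
```

```bash
python3 - <<'E'
from h import *
s=robot.read_state(); print(s["clock"],s["position"],s["tcp_rot"].round(3),s["joint_positions"].round(2),s["finger_gap"])
st=np.load("st.npy")
for n in("side","top"):
    f=robot.grab_frame(n); cv2.imwrite(f"pics/{n}1.png",f["img"]); print(n,proj(f,s["position"]))
# rows: rigid rotation of tip about axle
ax=np.array([st[0],st[1],.13])
def tip(psi,lean,R=.072,off=.017):
    p=np.radians(psi); u=np.array([0,-np.sin(p),np.cos(p)]); v=np.array([0,-np.cos(p),-np.sin(p)]) # v: toward +angle
    return ax+R*u+off*v
for psi in (5,0,-5,-10,-20,-30,-40,-50,-57,-60): print(psi,tip(psi,0).round(4))
E
```

```text
1.65 [ 0.56314752 -0.19724591  0.33109136] [[ 1.    -0.001 -0.001]
 [ 0.001 -0.     1.   ]
 [-0.001 -1.    -0.   ]] [-0.47  0.11  1.47 -0.    1.57 -0.47] 0.0007146886523562299
side [[314.8650647  139.48207964]]
top [[359.27107463 193.85968714]]
5 [ 0.5633 -0.1835  0.2002]
0 [ 0.5633 -0.1773  0.202 ]
-5 [ 0.5633 -0.171   0.2032]
-10 [ 0.5633 -0.1645  0.2039]
-20 [ 0.5633 -0.1516  0.2035]
-30 [ 0.5633 -0.139   0.2009]
-40 [ 0.5633 -0.127   0.1961]
-50 [ 0.5633 -0.1161  0.1893]
-57 [ 0.5633 -0.1092  0.1835]
-60 [ 0.5633 -0.1064  0.1807]
```

View pics/side1.png

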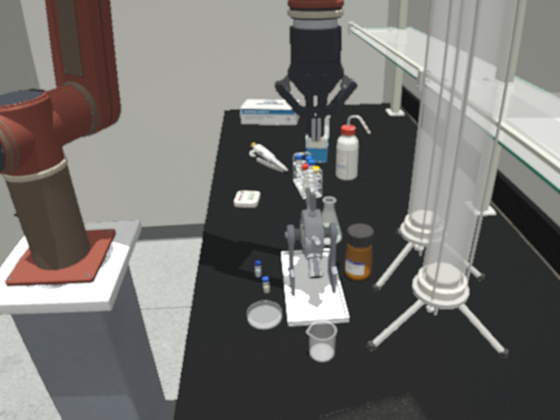

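View pics/top1.png

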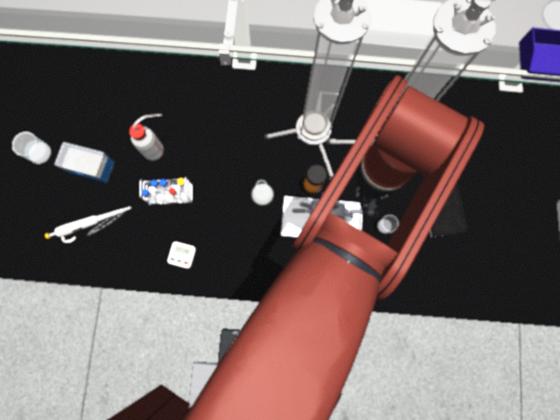

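>>> play_rows(linear=[[0,0,-0.05],[0,0,-0.1],[0,0,-0.128],[0,0,-0.13],[0,0.0145,-0.1308],[0,0.0207,-0.129],[0,0.027,-0.1278],[0,0.0335,-0.1271],[0,0.04,-0.127],[0,0.0464,-0.1275],[0,0.0527,-0.1286],[0,0.059,-0.1301],[0,0.065,-0.1323],[0,0.071,-0.1349],[0,0.0766,-0.138],[0,0.0819,-0.1417],[0,0.0819,-0.1417],[0,0.0819,-0.1417]], dr=[[0,0,0],[0,0,0],[0,0,0],[0,0,0],[0,0,0],[0,0,0],[-5,0,0],[-10,0,0],[-15,0,0],[-20,0,0],[-25,0,0],[-30,0,0],[-35,0,0],[-38,0,0],[-40,0,0],[-40,0,0],[-40,0,0],[-40,0,0]], grip=[0,0,0,0,0,0,0,0,0,0,0,0,0,0,0,0,0,0])

```text
clock: 4.0
position: [0.5631, -0.1156, 0.19]
tcp_rot: [[1.0, 0.0, 0.001], [-0.001, -0.642, 0.767], [0.001, -0.767, -0.642]]
contact_force: [-0.4, 0.0, -0.5]
finger_gap: 0.003
```

```bash
python3 - <<'E'
from h import *
st=np.load("st.npy"); s=robot.read_state(); print(s["position"],s["joint_positions"].round(2))
f=robot.grab_frame("side"); cv2.imwrite("pics/s2.png",cv2.resize(f["img"][130:330,220:400],None,fx=3,fy=3,interpolation=cv2.INTER_CUBIC))
E
```

```text
[ 0.56314506 -0.11562507  0.18997529] [ 0.04  0.21  1.77 -0.73  1.28  0.3 ]
```

View pics/s2.png

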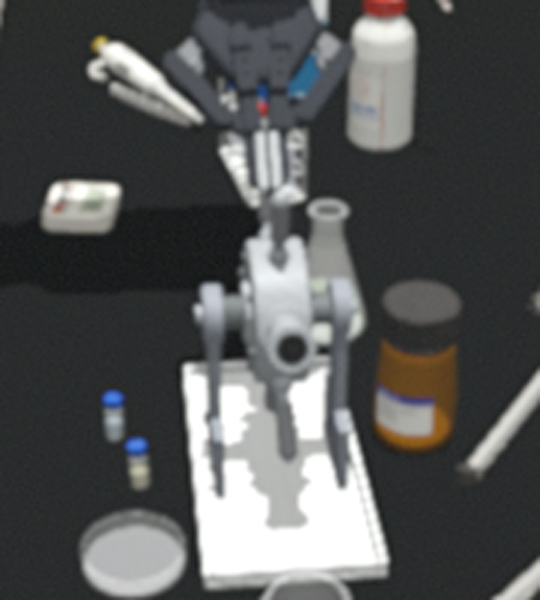

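>>> play_rows(linear=[[0,0.02,0.024],[0,0.039,0.046],[0,0.03,0.08],[0,0.01,0.12],[0,-0.03,0.12],[0,-0.07,0.12],[0,-0.099,0.12],[0,-0.099,0.12]], dr=[[0,0,0],[0,0,0],[8,0,0],[16,0,0],[24,0,0],[32,0,0],[40,0,0],[40,0,0]], grip=[0,0,0,0,0,0,0,0])

```text
clock: 5.05
position: [0.5619, -0.2199, 0.3094]
tcp_rot: [[1.0, -0.0, 0.008], [-0.008, 0.001, 1.0], [-0.0, -1.0, 0.001]]
contact_force: [0.2, 0.2, -0.1]
finger_gap: 0.002
```

```bash
python3 - <<'E'
from h import *
st=np.load("st.npy"); s=robot.read_state(); print(s["clock"],s["position"],s["joint_positions"].round(2))
f=robot.grab_frame("side"); rows=[]
for g in ((None,65),(70,75)):
    rows.append(np.hstack([overlay(f,st,np.radians(a),4,(285,175,355,250)) if a else cv2.resize(f["img"][175:250,285:355],None,fx=4,fy=4,interpolation=cv2.INTER_CUBIC) for a in g]))
cv2.imwrite("pics/cmp3.png",np.vstack(rows))
E
```

```text
5.05 [ 0.56189827 -0.21988764  0.30942697] [-0.5   0.13  1.48  0.    1.53 -0.5 ]
```

View pics/cmp3.png

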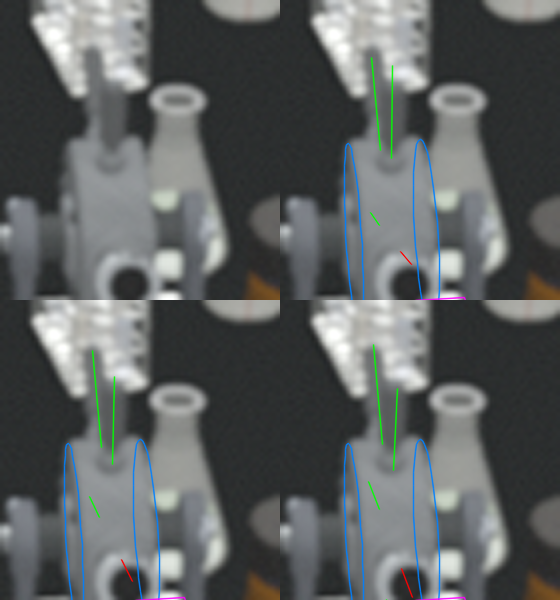

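>>> play_rows(linear=[[0,0,-0.05],[0,0,-0.09],[0,0,-0.109],[0,0.01,-0.111],[0,0.025,-0.111],[0,0.0315,-0.1088],[0,0.0377,-0.107],[0,0.044,-0.1058],[0,0.0505,-0.1051],[0,0.057,-0.105],[0,0.0634,-0.1055],[0,0.0697,-0.1066],[0,0.076,-0.1081],[0,0.082,-0.1103],[0,0.088,-0.1129],[0,0.0936,-0.116],[0,0.0989,-0.1197],[0,0.104,-0.1237],[0,0.1058,-0.1255],[0,0.1058,-0.1255]], dr=[[0,0,0],[0,0,0],[0,0,0],[0,0,0],[0,0,0],[0,0,0],[0,0,0],[-5,0,0],[-10,0,0],[-15,0,0],[-20,0,0],[-25,0,0],[-30,0,0],[-35,0,0],[-38,0,0],[-40,0,0],[-40,0,0],[-40,0,0],[-40,0,0],[-40,0,0]], grip=[0,0,0,0,0,0,0,0,0,0,0,0,0,0,0,0,0,0,0,0])

```text
clock: 7.6
position: [0.5632, -0.1089, 0.1843]
tcp_rot: [[1.0, 0.0, 0.001], [-0.0, -0.642, 0.766], [0.001, -0.766, -0.642]]
contact_force: [1.3, -0.7, 0.7]
finger_gap: -0.002
```

```bash
python3 - <<'E'
from h import *
st=np.load("st.npy"); s=robot.read_state(); print(s["clock"],s["position"],s["joint_positions"].round(2))
f=robot.grab_frame("side"); rows=[]; B=(275,165,365,265)
for g in ((None,0),(4,8)):
    rows.append(np.hstack([overlay(f,st,np.radians(a),3,B) if a is not None else cv2.resize(f["img"][B[1]:B[3],B[0]:B[2]],None,fx=3,fy=3,interpolation=cv2.INTER_CUBIC) for a in g]))
cv2.imwrite("pics/cmp4.png",np.vstack(rows))
f=robot.grab_frame("top"); cv2.imwrite("pics/t4.png",f["img"])
E
```

```text
7.6 [ 0.56324912 -0.108912    0.18426144] [ 0.05  0.22  1.77 -0.73  1.28  0.32]
```

View pics/cmp4.png

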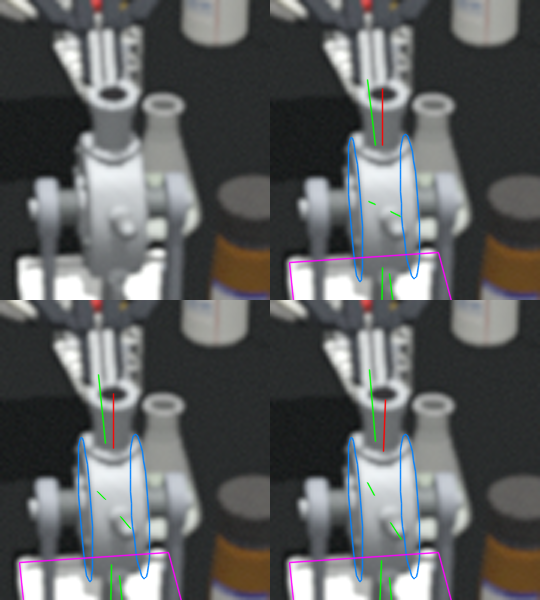

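View pics/t4.png

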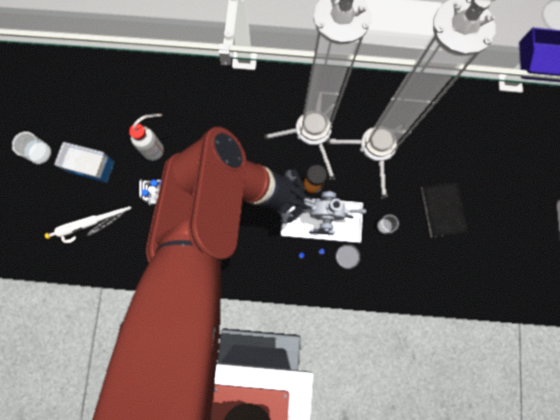

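```bash
cat >> h.py <<'E'
def ov2(f,st,a,scale,box,draw=True,off=(0,0,0)):
    x0,y0,x1,y1=box
    im=cv2.resize(f["img"][y0:y1,x0:x1],None,fx=scale,fy=scale,interpolation=cv2.INTER_CUBIC)
    if not draw: return im
    def ring(b,r,rr,c):
        t=np.linspace(0,2*np.pi,41); p0=np.array(rad(b,r)); v=np.array([0,np.cos(b),np.sin(b)])
        P=p0+rr*(np.cos(t)[:,None]*[1,0,0]+np.sin(t)[:,None]*v)
        p=(proj(f,S(st,P)+off)-[x0,y0]+.5)*scale
        cv2.polylines(im,[np.round(p).astype(int)],True,c,1,cv2.LINE_AA)
    ring(a,.084,.014,(0,0,255)); ring(a,.046,.011,(0,0,255))
    for k in range(1,6): ring(a+k*np.pi/3,.095,.006,(0,255,0)); ring(a+k*np.pi/3,.046,.006,(0,200,200))
    for sx in(-1,1):
        t=np.linspace(0,2*np.pi,73); P=[rad(x,.045,sx*.017) for x in t]
        p=(proj(f,S(st,P)+off)-[x0,y0]+.5)*scale
        cv2.polylines(im,[np.round(p).astype(int)],True,(255,128,0),1,cv2.LINE_AA)
    return im
E
python3 - <<'E'
from h import *
st=np.load("st.npy"); 
f=robot.grab_frame("side"); B=(290,185,340,260)
cv2.imwrite("pics/c5.png",np.hstack([ov2(f,st,np.radians(a or 0),5,B,a is not None) for a in(None,0,5)]))
f=robot.grab_frame("top"); B=(295,185,370,240)
cv2.imwrite("pics/c5t.png",np.vstack([np.hstack([ov2(f,st,np.radians(a or 0),5,B,a is not None) for a in g]) for g in ((None,0),(3,6))]))
E
```

```text
(no output)
```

View pics/c5.png

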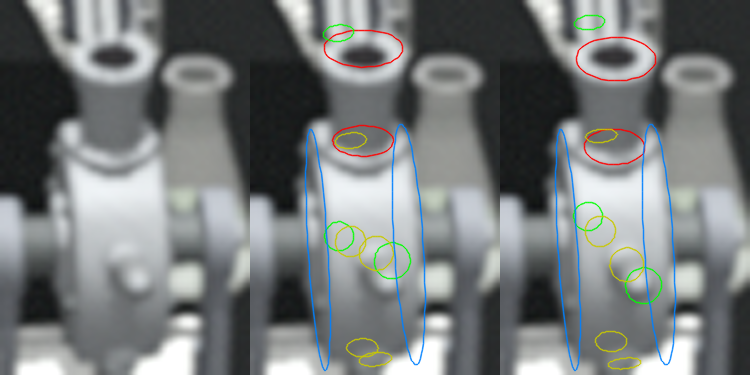

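View pics/c5t.png

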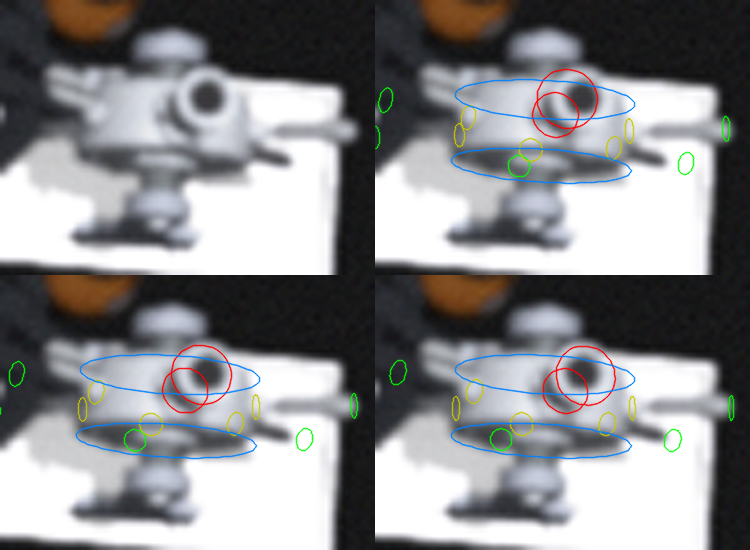

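>>> play_rows(linear=[[0,0.0016,-0.0016],[0,0.0032,-0.0032],[0,0.0032,-0.0032],[0,0.0032,-0.0032]], dr=[[0,0,0],[0,0,0],[0,0,0],[0,0,0]], grip=[0,0,0,0])

```text
clock: 8.3
position: [0.5629, -0.1056, 0.1807]
tcp_rot: [[1.0, -0.0, -0.0], [0.0, -0.643, 0.766], [-0.0, -0.766, -0.643]]
contact_force: [0.2, -1.1, 0.8]
finger_gap: -0.002
```

```bash
cat >> h.py <<'E'
def ov3(f,st,a,scale,box,off=(0,0,0)):
    x0,y0,x1,y1=box; im=ov2(f,st,a,scale,box,True,off)
    t=np.linspace(0,2*np.pi,73)
    for sx in (-.036,-.05,.036,.05):
        P=[[sx,.018*np.sin(x),.13+.018*np.cos(x)] for x in t]
        p=(proj(f,S(st,P)+off)-[x0,y0]+.5)*scale
        cv2.polylines(im,[np.round(p).astype(int)],True,(0,160,0),1,cv2.LINE_AA)
    return im
E
python3 - <<'E'
from h import *
st=np.load("st.npy"); s=robot.read_state(); print(s["clock"],s["position"],s["contact_force"])
f=robot.grab_frame("side"); B=(290,185,340,260)
cv2.imwrite("pics/c6.png",np.hstack([ov2(f,st,0,5,B,False)]+[ov3(f,st,np.radians(a),5,B) for a in(0,2)]))
f=robot.grab_frame("top"); B=(295,185,370,240)
cv2.imwrite("pics/c6t.png",np.vstack([ov2(f,st,0,10,B,False)]))
cv2.imwrite("pics/c6u.png",np.vstack([ov3(f,st,0,10,B)]))
E
```

```text
8.3 [ 0.56294146 -0.1056451   0.18073301] [ 0.20224063 -1.08070178  0.76337815]
```

View pics/c6.png

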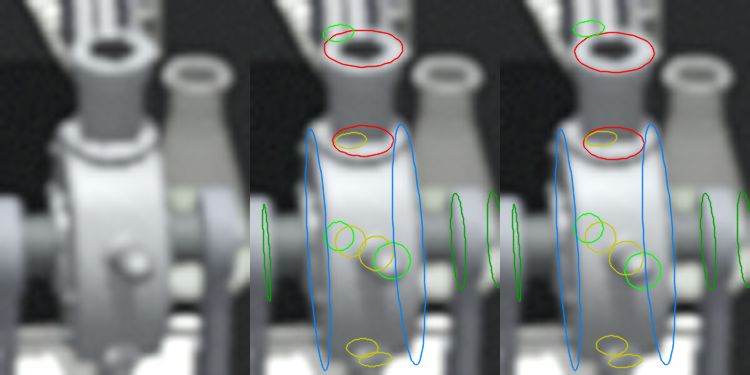

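View pics/c6t.png

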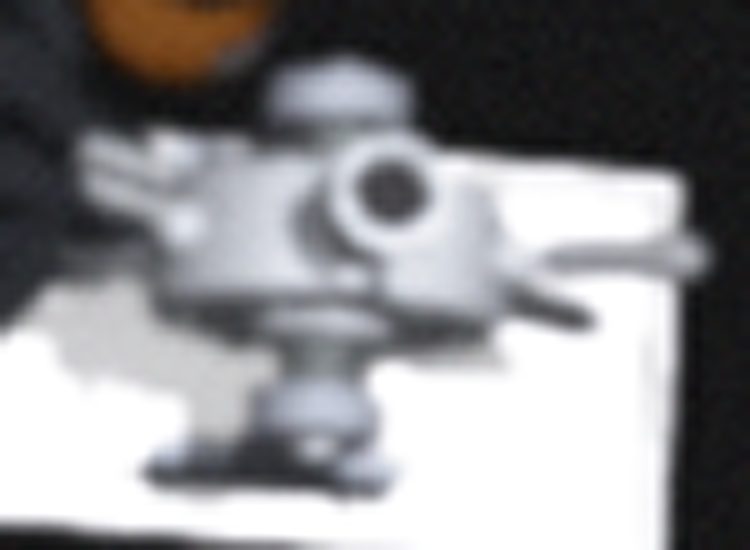

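View pics/c6u.png

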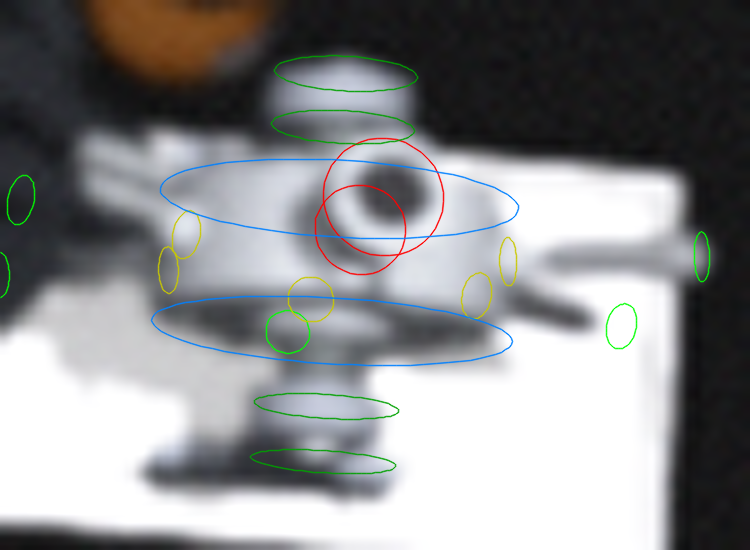

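>>> play_rows(linear=[[0,0.0005,-0.0005],[0,0.001,-0.0011],[0,0.001,-0.0011],[0,0.001,-0.0011]], dr=[[0,0,0],[0,0,0],[0,0,0],[0,0,0]], grip=[0,0,0,0])

```text
clock: 8.9
position: [0.563, -0.1047, 0.1798]
tcp_rot: [[1.0, -0.0, -0.0], [-0.0, -0.643, 0.766], [-0.0, -0.766, -0.643]]
contact_force: [0.7, -2.5, 1.5]
finger_gap: -0.005
```

```bash
python3 - <<'E'
from h import *
st=np.load("st.npy"); s=robot.read_state(); print(s["clock"],s["position"],s["contact_force"])
off=(-.001,.0016,0)
f=robot.grab_frame("side"); B=(290,185,340,260)
cv2.imwrite("pics/c7.png",np.hstack([ov2(f,st,0,5,B,False)]+[ov3(f,st,np.radians(a),5,B,off) for a in(0,2)]))
f=robot.grab_frame("top"); B=(295,185,370,240)
cv2.imwrite("pics/c7u.png",np.vstack([ov3(f,st,0,10,B,off)]))
E
```

```text
8.9 [ 0.56298335 -0.10474675  0.17975757] [ 0.69029972 -2.51710604  1.53404938]
```

View pics/c7.png

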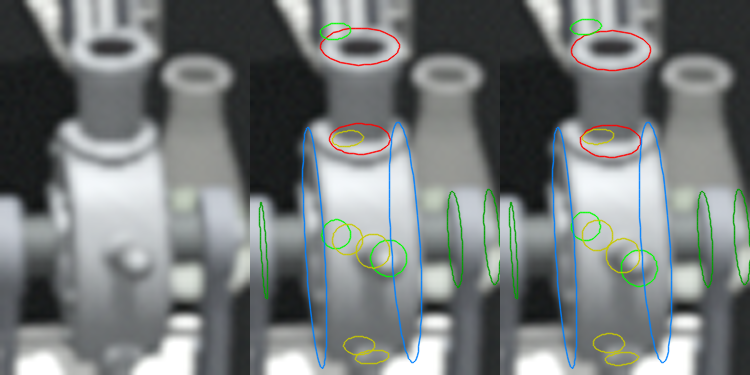

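View pics/c7u.png

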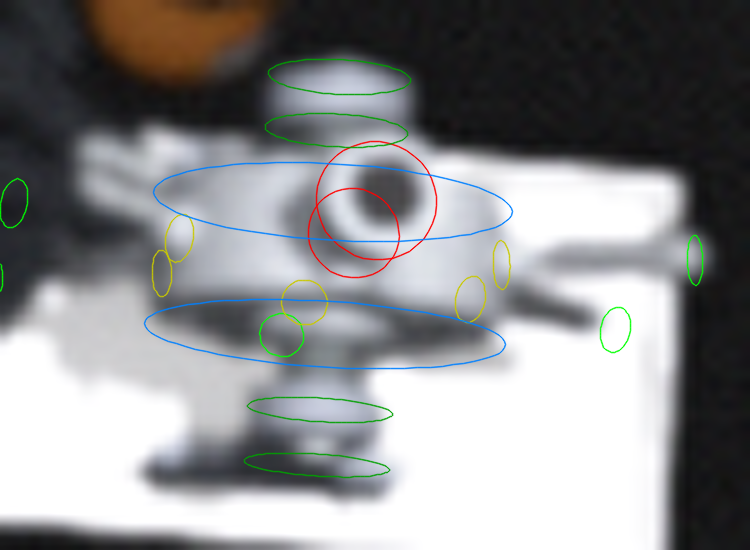

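>>> play_rows(linear=[[0,0.015,0.018],[0,0.04,0.046],[0,0.065,0.08],[0,0.09,0.12],[0,0.12,0.15],[0,0.12,0.15]], dr=[[0,0,0],[0,0,0],[0,0,0],[0,0,0],[0,0,0],[0,0,0]], grip=[0,0,0,0,0,0])

```text
clock: 9.75
position: [0.5642, 0.0177, 0.3323]
tcp_rot: [[1.0, 0.006, 0.001], [0.003, -0.641, 0.768], [0.005, -0.768, -0.641]]
contact_force: [-0.1, -0.7, 0.7]
finger_gap: 0.0
```

```bash
python3 - <<'E'
from h import *
st=np.load("st.npy"); s=robot.read_state(); print(s["clock"],s["position"],s["contact_force"])
off=(-.0015,.0016,0)
f=robot.grab_frame("side"); B=(280,180,350,280); np.save("fs.npy",f,allow_pickle=True)
cv2.imwrite("pics/c8.png",np.hstack([ov2(f,st,0,5,B,False)]+[ov3(f,st,np.radians(a),5,B,off) for a in(0,)]))
f=robot.grab_frame("top"); B=(275,180,370,240); np.save("ft.npy",f,allow_pickle=True)
cv2.imwrite("pics/c8t.png",np.vstack([ov2(f,st,0,8,B,False)]))
cv2.imwrite("pics/c8u.png",np.vstack([ov3(f,st,0,8,B,off)]))
E
```

```text
9.75 [0.56422773 0.01767864 0.33227795] [-0.08071154 -0.69246873  0.65657537]
```

View pics/c8.png

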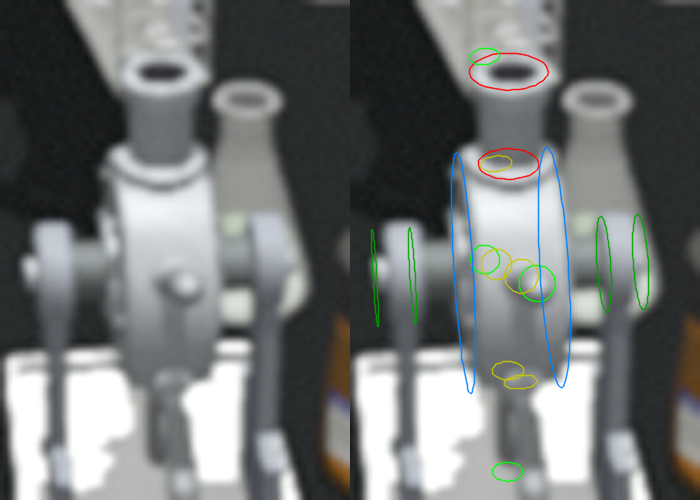

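View pics/c8t.png

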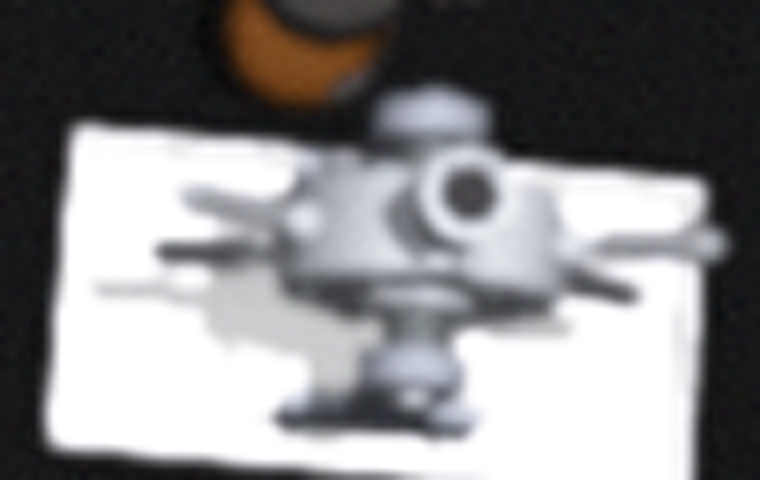

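View pics/c8u.png

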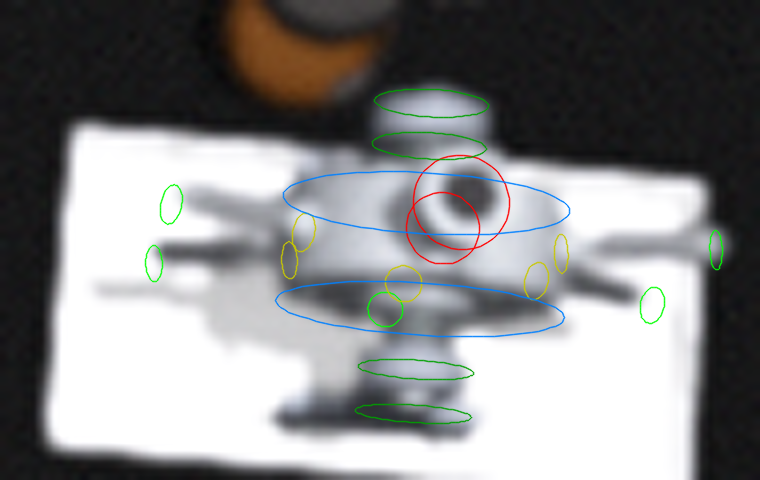

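```bash
python3 - <<'E'
from h import *
a=cv2.imread("pics/side0.png");f=np.load("fs.npy",allow_pickle=True).item()["img"]
d=cv2.absdiff(a,f).max(2); cv2.imwrite("pics/d.png",np.hstack([d[100:400,200:400],f[100:400,200:400,1]]))
E
```

```text
(no output)
```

View pics/d.png

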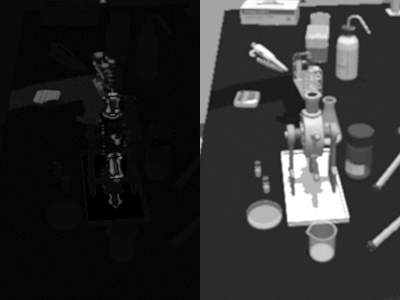

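```bash
python3 -c "
from cell import robot
print(robot.read_state()['qvel'].round(3)); print(robot.close_job())"
```

```text
[-0.021  0.012  0.031 -0.001  0.001  0.002]
the job is handed in; nothing more can be done
None
```

I turned the drum from about 125° to upright by pushing two spokes in turn with the shut fingertips. After two small corrections I withdrew the tool and handed the job in at about 10 s.

- **Neck angle:** My last checks put the neck within about 1° of straight up. The side view read about 0–0.5°. The top view read about 0.3–0.9°, after allowing a 1–2 mm offset between the stand fit and the drum. Spoke-tip positions in the top view, seen against the white tray, were off by several mm from the model. I put that down to image glare and did not resolve it.
- **Neck not touched:** I planned the path to keep the fingers at least 25 mm from the neck. Reported forces at the end of each move were 3 N or less.
- **Surroundings:** A before-and-after comparison of the side picture shows only the drum and shadows changed. There is also a faint difference along the tray's edge; the two tray corners I compared in the top view had moved less than a pixel.

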